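# Vent a bottle cap for the steriliser

### The job

Pull the drawer of the small white bench steriliser all the way open by its handle, then screw the cap of the bottle in it down until it bottoms out, and back it off a quarter turn so that the bottle can vent. Finish while holding: the program ends with the gripper still gripping the cap there and the drawer left open. Leave the other things on the worktop where they stand.

Things in the scene. Friction and masses are not known exactly. Their poses are not given: they have to be found in the camera images.
- steriliser: small white bench steriliser, fixed to the worktop: a plain metal housing 175 mm deep (its x), 180 wide (its y), 138 tall, with one drawer in its front, which looks along its own -x. Origin at the centre of its underside, z up.
- drawer_handle (a point): centre of the drawer's handle: a level steel bar 104 mm long (along the steriliser's y), 10 thick (x), 12 tall, its middle 119 above the worktop. It stands 42 out from the drawer's front panel (37 clear behind it, free above); its posts are 90 apart. Axes as the steriliser's; moves with the drawer.
- drawer (a joint): how far the drawer is out, in m: 0 shut, 0.140 at its stop. It slides along the steriliser's -x without a spring, with about 4 N of friction, and stays where it is left. The front panel is 12 mm thick, its top edge 130 mm above the worktop.
- cap: screw cap of the one bottle in the drawer: ribbed, 40 mm across, 26 tall, upright; origin on its axis at its lower edge, 90 above the worktop when bottomed. This frame rises with the cap and moves with the drawer but does not show the turning. Axis 117 behind the handle bar's middle; with the drawer fully out it is 78 in front of the housing. Below the cap the neck is at most 36 across.
- cap_top (a point): centre of the cap's flat top: 116 mm above the worktop when bottomed, up to 2.3 higher at the start. The bottle is clamped in a holder in the drawer and cannot turn or lift; its shoulder (56 across) lies 74 to 78 above the worktop. Nothing else within 55 of the cap's axis reaches up to the cap.
- cap_turn (a joint): how far the cap is unscrewed, in rad: 0 = bottomed on the bottle (a hard stop); it grows anticlockwise seen from above. The cap was only started on its right-hand thread (at the start about 2 to 2.8); the thread rises 5 mm a turn. It turns against about 0.08 N m of friction and stays where it is left.
- bottle_100_0: bystander: small clear screw-cap bottle, 57 wide, 104 tall; origin at the centre of its underside (mm).
- bottle_100_1: bystander: the like small screw-cap bottle, 56 wide, 104 tall; origin at the centre of its underside (mm).
- flask_1: bystander: conical flask with a stopper, 63 wide, 139 tall; origin at the centre of its underside (mm).
- tip_box_red_front: bystander: pipette tip box, 86 x 121 x 67 tall; origin at the centre of its underside (mm).
- petri_0: bystander: flat round dish, 92 across, 16 tall; origin at the centre of its underside (mm).
- tape_roll: bystander: roll of tape lying flat, 104 across, 25 tall; origin at the centre of its underside (mm).

How it is judged (in metres and radians):
On the way, in this order (a step that is already met when the one before it is completed fails the run):
1. the drawer is pulled fully open (within 8 mm of its stop) (value of joint drawer above 0.132 m), for 0.2 s.
2. the cap is bottomed on the bottle, with the drawer open (value of joint cap_turn below 0.07 rad and value of joint drawer above 0.122 m), for 0.2 s.
At the end, for the whole second after the job is handed in: The cap stands a quarter turn (70 to 110 degrees) back from its stop and at rest, the fingers grip it with more than 4 N, and the drawer is still open (within 18 mm of its stop) (value of joint drawer above 0.122 m and value of joint cap_turn between 1.22 and 1.92 rad and velocity of joint cap_turn between -0.1 and 0.1 rad/s and contact force between the fingers and cap above 4 N); the arm keeps its last pose, push and grip.
It fails at once if a bystander is pushed more than 25 mm (distance of any of bottle_100_0, bottle_100_1, flask_1, tip_box_red_front, petri_0, tape_roll from where it was at the start of the episode above 0.025 m).
It fails at once if a bystander is tipped over (angle between any of bottle_100_0, bottle_100_1, flask_1, tip_box_red_front, petri_0, tape_roll's own z axis and vertical above 0.5 rad).
It also fails if it takes over 56 s, if anything falls off the work surface, if the arm or the gripper's body presses on something with over 40 N, if the wrist force passes 120 N, or if a joint passes its speed limit or range.

### The arm

A 6-joint arm with a two-finger parallel gripper is mounted at the origin on a cart in front of the work surface, level with it; the furniture and walls round the work are solid. World frame = base frame: x ahead of the robot, y to its left, z up, the work surface at z = 0. Lengths are in mm, angles in rad, forces in N, time in s.
With the tool pointing down it reaches from about 275 to 1000 mm from the base axis. Payload 8.4 kg.
Tool frame: the origin (TCP) lies at the very end of the fingers, on their centre line; the grasp point (between the pads) lies 19 mm behind it; z points along the fingers, y is the direction in which the jaws open and shut (so a half turn about z gives the same grasp; the last joint's range is limited). The gripper opens to 85 mm and grips with 20 to 120 N. Pads are 22 mm wide; open, the fingers measure 114 mm over their backs; the gripper's body (76 mm by 85 mm) begins 54 mm behind the grasp point. The pads swing forward as they close: fully open they stand 13 mm farther back than shut.
Start: joints at [1.179, 0.353, 1.633, -0, 1.155, -0.002], TCP at [237.501, 578.119, 231.281] pointing down, gripper open.
Joint ranges: [-2.63, 2.63], [-0.92, 2.1], [0.06, 2.66], [-1.3, 4.44], [0, 2.69], [-3.02, 3.02]. Speed limits (rad/s): [2.22, 2.22, 2.79, 3.14, 3.14, 3.14].

### API

Orientations are given as [roll, pitch, yaw] about the fixed x, y, z axes, in that order (R = Rz(yaw) Ry(pitch) Rx(roll)).
In Python, from rig import r gives the robot as it stands.
- The arm moves only by the tool jog_arm, never from a script. Its argument "increments" is text: rows parted by semicolons, each of 7 numbers parted by spaces: the shift along the tool's x, y, z in cm, then the turn, a rotation vector about the tool's x, y, z in rad, then the opening, from -1 (shut) to 1 (fully open). A call has exactly 8 rows; each row shifts and turns the commanded pose from where the row before left it, along the tool's axes as they then stand; what a row does not reach is not made up. A row lasts 1/10 s, in which the tool goes at most 50 mm and 8.59 degrees, less where a joint would pass 70% of its speed; a pose out of reach is approached as far as the arm can. A call with a gripper value outside its range is refused whole. The fingers move at their own pace and stop on an object; "squeeze" is the grip in N (left out, the last holds). Time passes only in rows, so rows that do not move let the fingers close, or fill a call up. It gives the time, the measured TCP pose, the force and the opening at its end, in the units of the state.
- r.sense(): the state, without advancing time (a new reading comes with each control period).
- r.grab_frame(name): name is "scene" or "top"; returns the picture (384x512x3 uint8, red, green, blue); there is no depth.
- r.camera_info(name): a dict with "K" (3x3 intrinsics, pixels), "rvec" (rotation vector, rad) and "tvec" (3), from world to camera coordinates, as OpenCV has them. Camera axes: x right, y down, z forward; pixel columns grow to the right and rows downward; lengths in mm; the calibration is good to about 2 mm. A picture is of the moment at which its call begins. camera_info takes no time and is no camera call.
- r.sign_off(): hands the job in, once; it reports no verdict.
The state is a dict: "clock": time; "qpos": joint angles; "qvel": joint speeds; "joint_efforts": joint torques, N m; "eef_pos": TCP position; "tcp_rot": TCP orientation; "contact_force": force on the tool from outside, world axes, zero at the start; "wrist_torque": the same for the moment, N m; "opening": opening from 0.0 (shut) to 1.0 (fully open).
Only numpy, scipy, OpenCV 4.12 (cv2) and the standard library are available. Lean on these libraries where they do the work, as an engineer would, in place of code of your own. Each camera call takes 0.05 s, during which the arm holds its last target.

## Working session

There is one attempt and no reset: what is moved stays moved. The work goes in short steps, Python scripts to look and compute and a tool call to move; the robot and the scene stay as the last step left them, time stands still between calls to the robot, and variables do not carry over. Pictures are saved under pics/ and viewed, and the job is handed in when it is done.

Besides the shell and the picture viewer there is one more tool, called after "Call:" as a command line: name --argument value ..., lists and objects as JSON in quotes. jog_arm: Moves the arm, as the interface text tells. Its arguments: {"type":"object","properties":{"increments":{"type":"string"},"squeeze":{"type":"number"}},"required":["increments"]}

```bash
mkdir -p pics; ls; python3 - <<'E'
from rig import r
import cv2,numpy as np
for n in("scene","top"):
    f=r.grab_frame(n); cv2.imwrite(f"pics/{n}0.png",f[:,:,::-1])
    c=r.camera_info(n); R=cv2.Rodrigues(np.array(c["rvec"],float))[0]; print(n,np.round(c["K"],1).tolist(),(-R.T@np.array(c["tvec"])).round(),R.round(2).tolist())
print(r.sense())
E
```

```text
pics
scene [[361.1, 0.0, 257.9], [0.0, 361.1, 190.4], [0.0, 0.0, 1.0]] [ -20. -514.  794.] [[0.59, -0.8, 0.01], [-0.53, -0.4, -0.74], [0.6, 0.44, -0.67]]
top [[499.7, 0.0, 250.0], [0.0, 499.7, 184.5], [0.0, 0.0, 1.0]] [ 384.  -74. 1310.] [[0.0, -1.0, -0.02], [-0.99, 0.0, -0.16], [0.16, 0.02, -0.99]]
{'clock': 0.1, 'qpos': array([ 1.17859360e+00,  3.53581869e-01,  1.63402935e+00, -1.21404782e-05,
        1.15519662e+00, -2.40570583e-03]), 'qvel': array([-1.44214415e-03, -1.44500874e-03, -2.44053676e-03, -4.04281248e-05,
        9.36052918e-04,  2.04253241e-03]), 'joint_efforts': array([-1.08385135e-03, -6.06350470e+01, -3.42818356e+01, -4.97479084e-05,
        4.11950285e-03,  6.56025327e-05]), 'eef_pos': array([237.35115357, 577.73623628, 230.64790569]), 'tcp_rot': array([-3.14037744e+00,  8.17763548e-06,  2.75180055e+00]), 'contact_force': array([-0.40303246,  0.3185492 ,  1.068676  ]), 'wrist_torque': array([ 0.01073733, -0.00058878,  0.01898841]), 'opening': 1.001793087606583}
```

View pics/scene0.png

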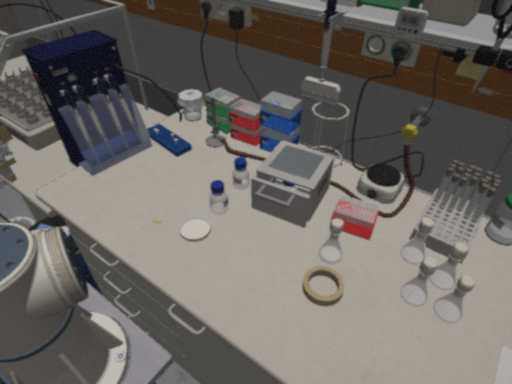

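View pics/top0.png

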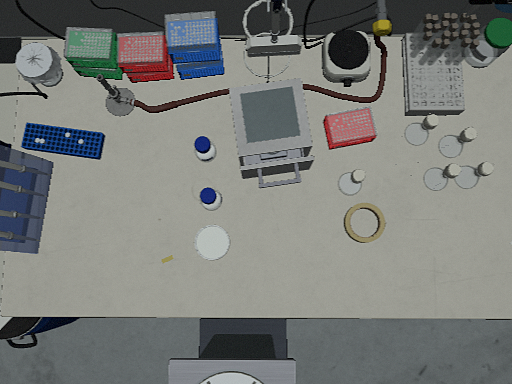

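The steriliser is at top px (272,125), with its handle at about (278,182) in top and (275,193) in scene. I'll zoom in next.

```bash
python3 - <<'E'
import cv2
a=cv2.imread("pics/top0.png")[70:220,180:380]; cv2.imwrite("pics/top0z.png",cv2.resize(a,None,fx=4,fy=4,interpolation=2))
a=cv2.imread("pics/scene0.png")[130:250,200:360]; cv2.imwrite("pics/scene0z.png",cv2.resize(a,None,fx=5,fy=5,interpolation=2))
E
```

```text
(no output)
```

View pics/top0z.png

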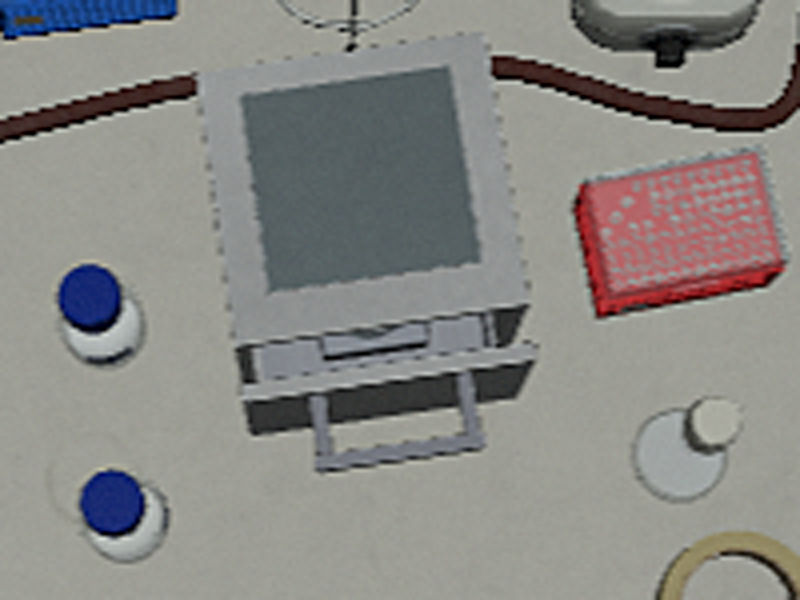

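View pics/scene0z.png

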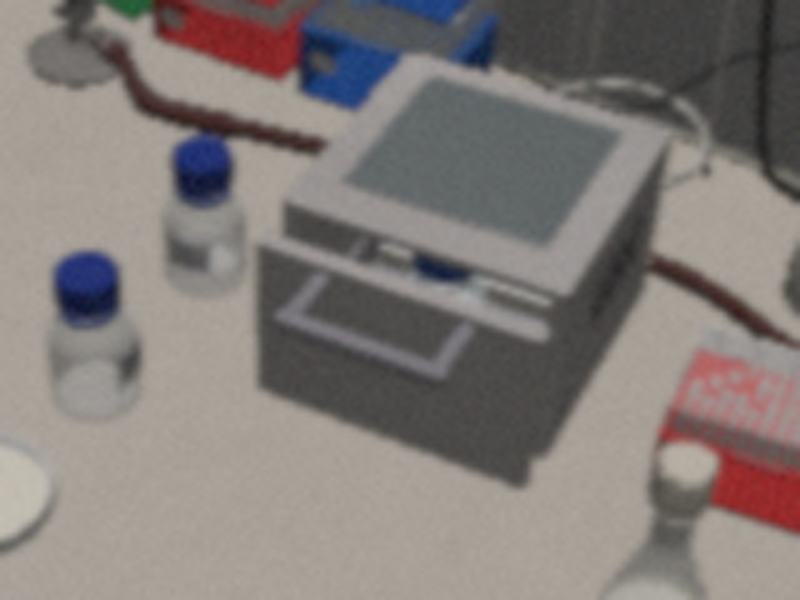

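```bash
cat > h.py <<'E'
import cv2,numpy as np
from rig import r
def cast(n,uv,z):
    c=r.camera_info(n);K=np.array(c["K"],float);R=cv2.Rodrigues(np.array(c["rvec"],float))[0];t=np.array(c["tvec"],float).ravel()
    C=-R.T@t
    d=R.T@np.linalg.inv(K)@np.array([uv[0],uv[1],1.])
    return C+d*(z-C[2])/d[2]
def proj(n,P):
    c=r.camera_info(n);return cv2.projectPoints(np.array([P],float),np.array(c["rvec"],float),np.array(c["tvec"],float),np.array(c["K"],float),None)[0].ravel()
E
python3 - <<'E'
from h import *
tz=lambda p:((p[0]+.5)/4-.5+180,(p[1]+.5)/4-.5+70)
sz=lambda p:((p[0]+.5)/5-.5+200,(p[1]+.5)/5-.5+130)
for p in[(200,72),(484,34),(526,303),(235,345)]: print('T',cast('top',tz(p),138).round(1))
for p in[(420,58),(668,135),(570,295),(287,203)]: print('S',cast('scene',sz(p),138).round(1))
for p in[(318,464),(482,442),(316,396),(468,376)]: print('hT',cast('top',tz(p),125).round(1))
for p in[(280,315),(440,374)]: print('hS',cast('scene',sz(p),122).round(1))
for p in[(248,390),(536,350)]: print('pT',cast('top',tz(p),130).round(1))
for p in [(90,297),(113,503)]: print('bot',cast('top',tz(p),104).round(1))
print('flask',cast('top',tz((713,424)),139).round(1))
E
```

```text
T [815.8   1.3 138. ]
T [ 839.2 -173.1  138. ]
T [ 669.6 -195.8  138. ]
T [644.4 -21.1 138. ]
S [811.8  -7.1 138. ]
S [ 833.1 -173.9  138. ]
S [ 668.8 -199.6  138. ]
S [640.7 -27.3 138. ]
hT [574.  -70.8 125. ]
hT [ 587.3 -169.2  125. ]
hT [615.6 -69.6 125. ]
hT [ 627.7 -161.4  125. ]
hS [574.8 -71.4 122. ]
hS [ 588.3 -168.1  122. ]
pT [618.4 -28.7 130. ]
pT [ 642.5 -202.1  130. ]
bot [682.7  70.7 104. ]
bot [553.5  54.4 104. ]
flask [ 595.4 -304.9  139. ]
```

Call:
jog_arm --increments "-3.64 -3.22 0 0 0 0 1; -3.64 -3.22 0 0 0 0 1; -3.64 -3.22 0 0 0 0 1; -3.64 -3.22 0 0 0 0 1; -3.64 -3.22 0 0 0 0 1; -3.64 -3.22 0 0 0 0 1; -3.64 -3.22 0 0 0 0 1; -3.64 -3.22 0 0 0 0 1"

```text
clock: 0.9
eef_pos: [409.3, 227.3, 231.3]
tcp_rot: [-3.142, 0.0, 2.752]
contact_force: [1.5, 0.5, 0.0]
opening: 1.007
```

Call:
jog_arm --increments "-3.64 -3.22 0 0 0 0 -0.2; -3.64 -3.22 0 0 0 0 -0.2; -3.64 -3.22 0 0 0 0 -0.2; -3.64 -3.22 0 0 0 0 -0.2; -3.64 -3.22 0 0 0 0 -0.2; -3.64 -3.22 0 0 0 0 -0.2; -3.64 -3.22 0 0 0 0 -0.2; -3.64 -3.22 0 0 0 0 -0.2"

```text
clock: 1.7
eef_pos: [580.8, -121.8, 231.0]
tcp_rot: [3.142, -0.0, 2.752]
contact_force: [1.7, 0.4, -0.2]
opening: 0.394
```

Call:
jog_arm --increments "0 0 0 0 0 0.1492 -0.2; 0 0 0 0 0 0.1492 -0.2; 0 0 0 0 0 0.1492 -0.2; 0 0 0 0 0 0.1492 -0.2; 0 0 0 0 0 0.1492 -0.2; 0 0 0 0 0 0.1492 -0.2; 0 0 0 0 0 0.1492 -0.2; 0 0 0 0 0 0 -0.2"

```text
clock: 2.5
eef_pos: [580.2, -119.7, 231.0]
tcp_rot: [-3.141, -0.0, 1.705]
contact_force: [-0.2, 0.5, -1.3]
opening: 0.4
```

Call:
jog_arm --increments "0 0 2 0 0 0 -0.2; 0 0 2 0 0 0 -0.2; 0 0 2 0 0 0 -0.2; 0 0 2 0 0 0 -0.2; 0 0 1.2 0 0 0 -0.2; 0 0 1.2 0 0 0 -0.2; 0 0 1.2 0 0 0 -0.2; 0 0 1.2 0 0 0 -0.2"

```text
clock: 3.3
eef_pos: [580.7, -119.8, 102.8]
tcp_rot: [3.141, 0.0, 1.708]
contact_force: [0.1, 0.4, -0.1]
opening: 0.407
```

Call:
jog_arm --increments "0 0 0.2 0 0 0 -1; 0 0 0 0 0 0 -1; 0 0 0 0 0 0 -1; 0 0 0 0 0 0 -1; 0 0 0 0 0 0 -1; 0 0 0 0 0 0 -1; 0 0 0 0 0 0 -1; 0 0 0 0 0 0 -1" --squeeze 40

```text
clock: 4.1
eef_pos: [580.1, -119.7, 100.8]
tcp_rot: [-3.141, -0.0, 1.707]
contact_force: [5.1, 0.4, -19.8]
opening: 0.11
```

```bash
python3 - <<'E'
from h import *
f=r.grab_frame("scene")[:,:,::-1]; cv2.imwrite("pics/s1.png",cv2.resize(f[90:260,180:390],None,fx=3.5,fy=3.5,interpolation=2))
print(r.sense())
E
```

```text
{'clock': 4.15, 'qpos': array([-2.05953820e-01,  4.54992819e-01,  1.80875257e+00, -3.76850850e-05,
        8.78589656e-01, -3.42568409e-01]), 'qvel': array([ 0.00055129, -0.00052313,  0.00044073, -0.00099013, -0.00028115,
        0.00015782]), 'joint_efforts': array([-5.36429062e-01, -7.23449636e+01, -3.17197180e+01, -3.22394818e-02,
        1.33269377e+00,  1.88147239e-01]), 'eef_pos': array([ 580.11418667, -119.67294776,  100.83287697]), 'tcp_rot': array([-3.14088366e+00, -2.22064788e-04,  1.70743490e+00]), 'contact_force': array([  4.26239702,  -0.19479199, -20.85759731]), 'wrist_torque': array([-0.03195462, -0.65128414,  0.19287113]), 'opening': 0.10242450321514832}
```

View pics/s1.png

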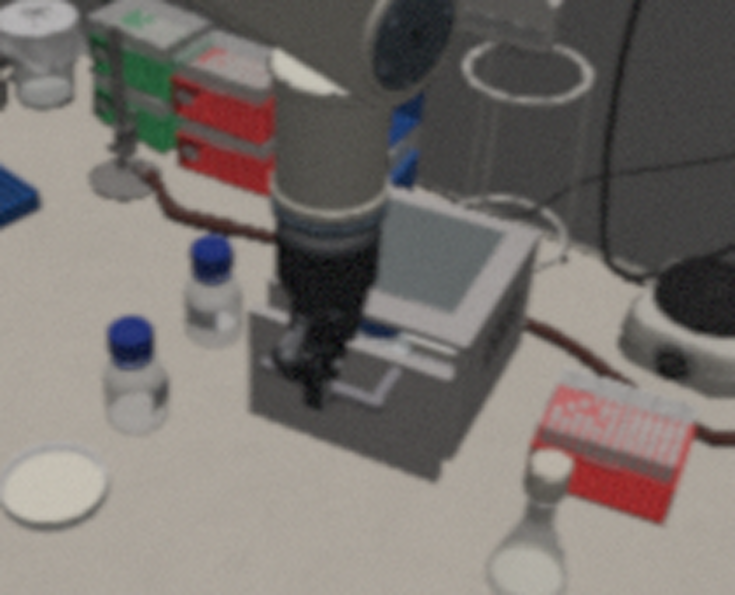

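The bar is gripped: opening is 0.10 (about 9 mm) and both fingers straddle it. Next I pull along -tool y.

Call:
jog_arm --increments "0 -0.6 -0.1 0 0 0 -1; 0 -1.2 0 0 0 0 -1; 0 -1.5 0 0 0 0 -1; 0 -1.5 0 0 0 0 -1; 0 -1.5 0 0 0 0 -1; 0 -1.5 0 0 0 0 -1; 0 -1.5 0 0 0 0 -1; 0 -1.2 0 0 0 0 -1"

```text
clock: 4.95
eef_pos: [474.5, -135.0, 100.9]
tcp_rot: [-3.139, 0.001, 1.708]
contact_force: [7.3, -9.6, -40.2]
opening: 0.107
```

Call:
jog_arm --increments "0 -0.5 0 0 0 0 -1; 0 -0.3 0 0 0 0 -1; 0 -0.2 0 0 0 0 -1; 0 -0.1 0 0 0 0 -1; 0 -0.1 0 0 0 0 -1; 0 -0.1 0 0 0 0 -1; 0 0 0 0 0 0 -1; 0 0 0 0 0 0 -1"

```text
clock: 5.75
eef_pos: [462.2, -136.8, 100.9]
tcp_rot: [-3.139, 0.001, 1.708]
contact_force: [5.1, -10.6, -39.9]
opening: 0.105
```

Call:
jog_arm --increments "0 -0.1 0.1 0 0 0 -1; 0 -0.1 0.1 0 0 0 -1; 0 -0.1 0 0 0 0 -1; 0 -0.1 0 0 0 0 -1; 0 0 0 0 0 0 -1; 0 0 0 0 0 0 -1; 0 0 0 0 0 0 -1; 0 0 0 0 0 0 -1"

```text
clock: 6.55
eef_pos: [462.2, -136.9, 100.8]
tcp_rot: [3.136, 0.002, 1.707]
contact_force: [13.2, -1.4, -28.4]
opening: 0.107
```

The drawer is at its stop: the position has stalled at the predicted 462 and the force is rising. Now I release and go up.

Call:
jog_arm --increments "0 0.2 0 0 0 0 -0.2; 0 0 0 0 0 0 -0.2; 0 0 0 0 0 0 -0.2; 0 0 0 0 0 0 -0.2; 0 0 0 0 0 0 -0.2; 0 0 0 0 0 0 -0.2; 0 0 -1 0 0 0 -0.2; 0 0 -1 0 0 0 -0.2"

```text
clock: 7.35
eef_pos: [461.4, -136.1, 120.9]
tcp_rot: [-3.141, -0.0, 1.707]
contact_force: [-0.2, -0.1, -0.1]
opening: 0.397
```

Call:
jog_arm --increments "0 0 -2.5 0 0 0 -0.2; 0 0 -3 0 0 0 -0.2; 0 0 -4 0 0 0 -0.2; 0 0 -4 0 0 0 -0.2; 0 -4 0 0 0 0 0.4; 0 -4 0 0 0 0 0.4; 0 -4 0 0 0 0 0.4; 0 0 0 0 0 0 0.4"

```text
clock: 8.15
eef_pos: [338.5, -152.1, 255.8]
tcp_rot: [-3.14, -0.0, 1.706]
contact_force: [0.4, -0.5, 0.5]
opening: 0.704
```

```bash
python3 - <<'E'
from h import *
for n in("scene","top"):
    f=r.grab_frame(n)[:,:,::-1]; cv2.imwrite(f"pics/{n}2.png",f)
    y0,x0=(130,180) if n=="scene" else (80,180)
    cv2.imwrite(f"pics/{n}2z.png",cv2.resize(f[y0:y0+145,x0:x0+195],None,fx=4,fy=4,interpolation=2))
    h=cv2.cvtColor(f,cv2.COLOR_BGR2HSV); m=cv2.inRange(h,(105,120,40),(128,255,255))
    k,l,s,c=cv2.connectedComponentsWithStats(m)
    for i in range(1,k):
        if s[i,4]>25: print(n,s[i],c[i].round(1), cast(n,c[i],116 ).round(1))
E
```

```text
scene [261 110  41  25 592] [281.1 121.6] [938.1  85.4 116. ]
scene [149 125  38  30 508] [168.2 140.1] [614.9 321.1 116. ]
scene [291 133   8  10  43] [295.2 138.4] [876.9 -12.1 116. ]
scene [261 135  18  16 173] [268.5 142.8] [802.3  44.8 116. ]
scene [233 158  12  11  87] [239.8 162.2] [662.8  54.8 116. ]
scene [265 196  14  15 162] [270.9 202.9] [ 571.5 -125.6  116. ]
scene [ 55 254  34  37 578] [ 72.3 270.7] [124.  106.7 116. ]
scene [ 85 277  12  11  39] [ 91.1 281.5] [132.   48.1 116. ]
top [ 168   18   56   62 1417] [199.5  57.7] [903.7  79.6 116. ]
top [168  21  25  21 147] [177.6  27.7] [985.2 137.4 116. ]
top [  21  123   82   36 1598] [ 63.  140.3] [690.  414.8 116. ]
top [195 136  15  16 187] [201.9 143.5] [680.6  69.8 116. ]
top [  4 169  29  21 381] [ 18.1 177.9] [595.7 519.7 116. ]
top [272 177  16  17 203] [279.6 184.5] [ 578.1 -120.3  116. ]
top [  0 189  29  24 510] [ 13.1 200.9] [538.9 527.6 116. ]
top [200 188  16  15 192] [207.7 195.1] [552.6  53.6 116. ]
top [  0 216  24  19 340] [ 11.3 224.2] [482.2 527.6 116. ]
top [  0 237  21   5  44] [  9.1 239.4] [445.6 530.1 116. ]
top [ 28 318  23  16 100] [ 40.4 324.3] [248.2 440.5 116. ]
```

View pics/scene2z.png

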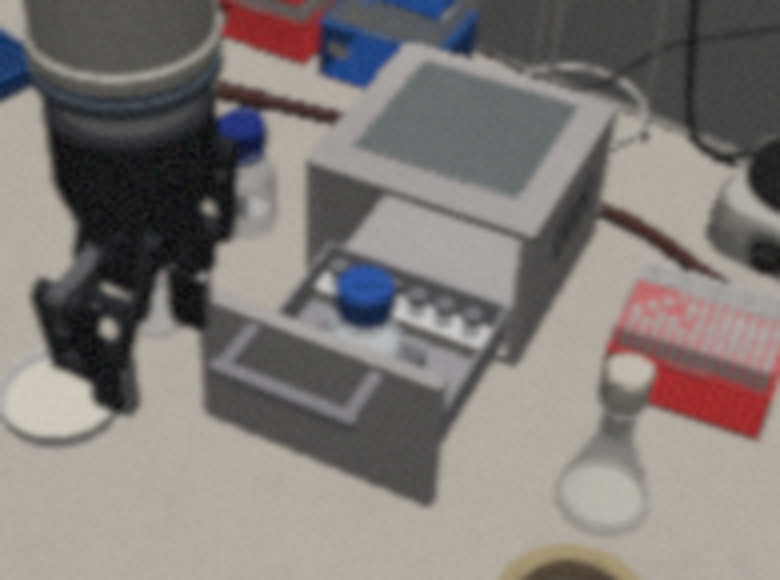

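View pics/top2z.png

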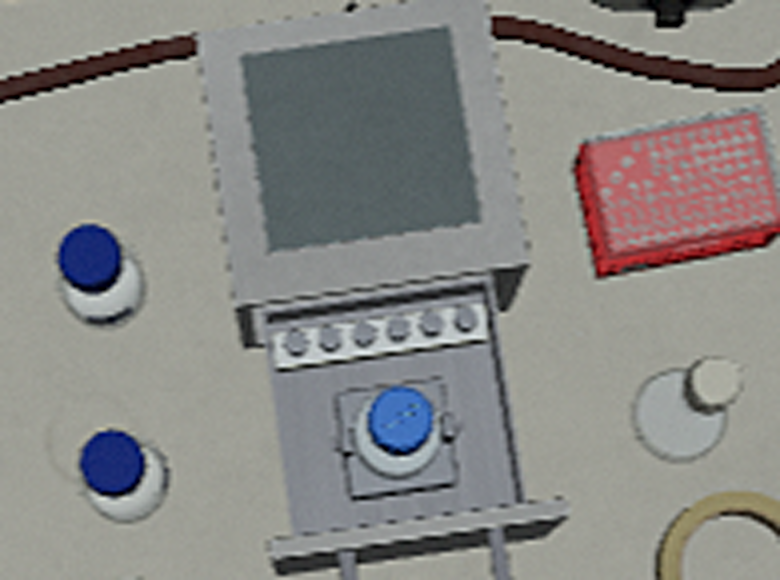

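The scene shows the drawer fully out and the cap free at top px (279.6,184.5). That gives about (578,-120), which agrees with handle + 117 mm. I'll move above it and turn the wrist back.

Call:
jog_arm --increments "0 4.03 0 0 0 0 0.4; 0 4.03 0 0 0 0 0.4; 0 4.03 0 0 0 0 0.4; 0 4.03 0 0 0 0 0.4; 0 4.03 0 0 0 0 0.4; 0 4.03 0 0 0 0 0.4; 0 0 0 0 0 -0.14 0.4; 0 0 0 0 0 -0.14 0.4"

```text
clock: 9.05
eef_pos: [584.5, -118.6, 254.7]
tcp_rot: [-3.141, -0.0, 1.994]
contact_force: [-0.6, 0.9, -0.2]
opening: 0.702
```

Call:
jog_arm --increments "0 0 0 0 0 -0.14 0.4; 0 0 0 0 0 -0.14 0.4; 0 0 0 0 0 -0.14 0.4; 0 0 0 0 0 -0.14 0.4; 0 0 0 0 0 -0.14 0.4; 0 0 0 0 0 -0.14 0.4; 0 0 0 0 0 -0.14 0.4; 0 0 0 0 0 -0.14 0.4"

```text
clock: 9.85
eef_pos: [583.5, -119.0, 255.4]
tcp_rot: [3.141, 0.001, 3.114]
contact_force: [-0.2, -0.1, 1.1]
opening: 0.702
```

Call:
jog_arm --increments "0 0 0 0 0 -0.14 0.4; 0 0 2 0 0 0 0.4; 0 0 2 0 0 0 0.4; 0 0 2 0 0 0 0.4; 0 0 2 0 0 0 0.4; 0 0 2 0 0 0 0.4; 0 0 0 0 0 0 0.4; 0 0 0 0 0 0 0.4"

```text
clock: 10.65
eef_pos: [583.0, -119.2, 155.4]
tcp_rot: [3.141, -0.0, -3.035]
contact_force: [-0.1, -0.0, 0.1]
opening: 0.698
```

```bash
python3 - <<'E'
from h import *
f=r.grab_frame("scene")[:,:,::-1]; cv2.imwrite("pics/s3.png",cv2.resize(f[130:275,180:375],None,fx=4,fy=4,interpolation=2))
s=r.sense();print(s['eef_pos'],s['tcp_rot'],s['qpos'])
E
```

```text
[ 583.35023472 -119.36191278  156.08234732] [-3.14130823e+00  1.00311936e-03 -3.03538780e+00] [-2.04368342e-01  3.87726979e-01  1.76655359e+00  4.28538212e-05
  9.86270036e-01 -1.88139301e+00]
```

View pics/s3.png

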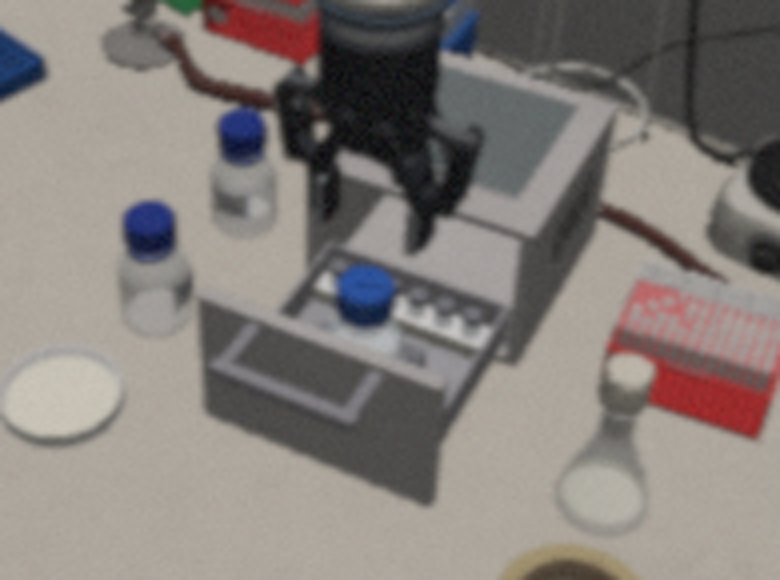

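Call:
jog_arm --increments "0.5 -0.05 0 0 0 0 0.4; 0 0 1.5 0 0 0 0.4; 0 0 1.5 0 0 0 0.4; 0 0 1.5 0 0 0 0.4; 0 0 1.3 0 0 0 0.4; 0 0 1.2 0 0 0 0.4; 0 0 0 0 0 0 0.4; 0 0 0 0 0 0 0.4"

```text
clock: 11.5
eef_pos: [577.2, -120.5, 84.9]
tcp_rot: [3.141, -0.001, -3.036]
contact_force: [-1.2, -0.8, 0.2]
opening: 0.704
```

Call:
jog_arm --increments "0 0 0 0 0 0 -1; 0 0 0 0 0 0 -1; 0 0 0 0 0 0 -1; 0 0 0 0 0 0 -1; 0 0 0 0 0 0 -1; 0 0 0 0 0 0 -1; 0 0 0 0 0 0 -1; 0 0 0 0 0 0 -1" --squeeze 30

```text
clock: 12.3
eef_pos: [577.8, -119.9, 86.2]
tcp_rot: [3.141, 0.001, -3.036]
contact_force: [0.1, 5.4, 4.1]
opening: 0.459
```

```bash
python3 - <<'E'
from h import *
for n in("scene","top"):
    f=r.grab_frame(n)[:,:,::-1]; cv2.imwrite(f"pics/{n}4.png",cv2.resize(f[130:275,180:375],None,fx=4,fy=4,interpolation=2))
s=r.sense();print(s)
E
```

```text
{'clock': 12.4, 'qpos': array([-2.07759028e-01,  4.71616361e-01,  1.82300502e+00,  1.15645422e-03,
        8.45948165e-01, -1.88492777e+00]), 'qvel': array([ 0.00095431,  0.00071097, -0.00136543,  0.00030601,  0.00039206,
       -0.00205097]), 'joint_efforts': array([-2.91754447e+00, -5.87571180e+01, -2.63113564e+01, -1.17449742e+00,
       -5.95823452e-01, -6.78238110e-03]), 'eef_pos': array([ 577.7612601 , -119.95635586,   86.19804583]), 'tcp_rot': array([ 3.14108458e+00,  1.24046443e-03, -3.03598687e+00]), 'contact_force': array([-1.42851122,  4.74707897,  4.8297611 ]), 'wrist_torque': array([ 0.70756806,  0.10969537, -0.07331105]), 'opening': 0.46448727275679397}
```

View pics/scene4.png

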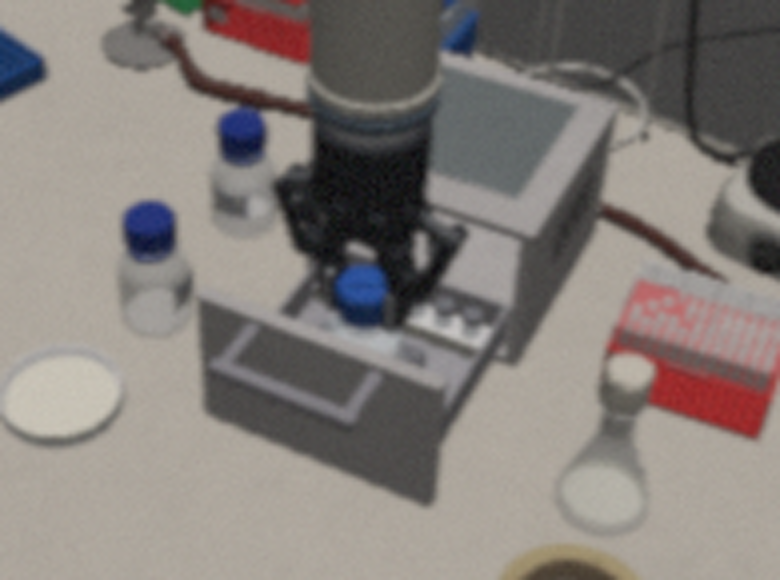

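Fingers are on the cap at 39.5 mm. Now I screw it clockwise (+ tool z) and follow the thread down.

Call:
jog_arm --increments "0 0 0.008 0 0 0.1 -1; 0 0 0.008 0 0 0.1 -1; 0 0 0.008 0 0 0.1 -1; 0 0 0.008 0 0 0.1 -1; 0 0 0.008 0 0 0.1 -1; 0 0 0.008 0 0 0.1 -1; 0 0 0.008 0 0 0.1 -1; 0 0 0.008 0 0 0.1 -1"

```text
clock: 13.2
eef_pos: [577.8, -119.8, 85.6]
tcp_rot: [3.14, 0.0, 2.443]
contact_force: [-0.1, 6.4, 6.0]
opening: 0.461
```

```bash
python3 - <<'E'
from h import *
s=r.sense();print(s['wrist_torque'],s['qpos'][5],s['contact_force'],s['eef_pos'],s['tcp_rot'])
f=r.grab_frame("scene")[:,:,::-1]; cv2.imwrite("pics/s5.png",cv2.resize(f[160:240,230:310],None,fx=7,fy=7,interpolation=2))
E
```

```text
[0.95134309 0.13243042 0.07205518] -1.080955589203909 [-0.13195974  6.3519074   6.00709202] [ 577.77692985 -119.79079217   85.55263705] [3.14022951e+00 3.68661299e-04 2.44326550e+00]
```

View pics/s5.png

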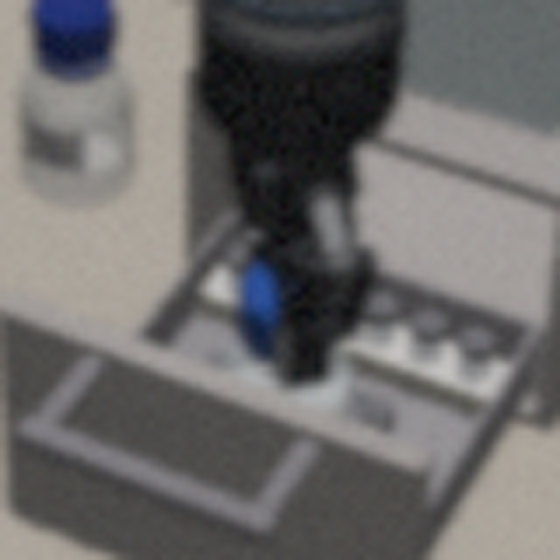

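The reaction torque is about 0.07 N m, which matches thread friction, so the cap is turning. Continuing.

Call:
jog_arm --increments "0 0 0.008 0 0 0.1 -1; 0 0 0.008 0 0 0.1 -1; 0 0 0.008 0 0 0.1 -1; 0 0 0.008 0 0 0.1 -1; 0 0 0.008 0 0 0.1 -1; 0 0 0.008 0 0 0.1 -1; 0 0 0.008 0 0 0.1 -1; 0 0 0.008 0 0 0.1 -1"

```text
clock: 14.05
eef_pos: [577.9, -119.7, 84.9]
tcp_rot: [3.14, -0.001, 1.643]
contact_force: [-0.1, 7.4, 4.6]
opening: 0.457
```

```bash
cat > s.py <<'E'
from h import *
s=r.sense();print(s['wrist_torque'],s['qpos'][5],s['joint_efforts'][5],s['contact_force'],s['eef_pos'],s['tcp_rot'],s['opening'])
E
python3 s.py
```

```text
[1.07880647 0.10816023 0.11580074] -0.2809116643669005 -1.5660114213824272 [-0.06008577  7.41728832  4.60483067] [ 577.88657073 -119.6635907    84.91469374] [ 3.14017297e+00 -8.89747918e-04  1.64314771e+00] 0.45716617882693006
```

Call:
jog_arm --increments "0 0 0.005 0 0 0.06 -1; 0 0 0.005 0 0 0.06 -1; 0 0 0.005 0 0 0.06 -1; 0 0 0.005 0 0 0.06 -1; 0 0 0.005 0 0 0.06 -1; 0 0 0 0 0 0 -1; 0 0 0 0 0 0 -1; 0 0 0 0 0 0 -1"

```text
clock: 14.85
eef_pos: [577.9, -119.7, 84.7]
tcp_rot: [3.14, -0.001, 1.347]
contact_force: [-0.1, 6.5, 4.0]
opening: 0.458
```

```bash
python3 s.py
```

```text
[ 1.0734104   0.04649491 -0.0648067 ] 0.015113992196438452 -0.08024241775274277 [-0.07406423  6.5175412   4.04392229] [ 577.9291947  -119.67750428   84.66277581] [ 3.14044073e+00 -1.37280373e-03  1.34695606e+00] 0.45841324211206824
```

Call:
jog_arm --increments "0 0 0.002 0 0 0.03 -1; 0 0 0.002 0 0 0.03 -1; 0 0 0.002 0 0 0.03 -1; 0 0 0.002 0 0 0.03 -1; 0 0 0.002 0 0 0.03 -1; 0 0 0.002 0 0 0.03 -1; 0 0 0.002 0 0 0.03 -1; 0 0 0.002 0 0 0.03 -1"

```text
clock: 15.65
eef_pos: [577.6, -120.5, 84.5]
tcp_rot: [3.141, 0.0, 1.108]
contact_force: [-1.8, 0.5, 4.9]
opening: 0.459
```

```bash
python3 s.py
```

```text
[0.05155094 0.40574504 0.84907752] 0.2552181107125263 0.29072231613099575 [-1.82115406  0.52790245  4.90606726] [ 577.61512911 -120.4897167    84.53546759] [3.14061261e+00 2.86112865e-04 1.10815712e+00] 0.45935292781293097
```

Call:
jog_arm --increments "0 0 0.002 0 0 0.03 -1; 0 0 0.002 0 0 0.03 -1; 0 0 0.002 0 0 0.03 -1; 0 0 0.002 0 0 0.03 -1; 0 0 0.002 0 0 0.03 -1; 0 0 0.002 0 0 0.03 -1; 0 0 0 0 0 0 -1; 0 0 0 0 0 0 -1"

```text
clock: 16.45
eef_pos: [577.5, -121.0, 84.3]
tcp_rot: [3.14, 0.0, 0.929]
contact_force: [-2.4, -1.7, 6.6]
opening: 0.46
```

```bash
python3 s.py
```

```text
[-0.26919495  0.4697199   0.48411061] 0.433922023225973 0.549471527338028 [-2.4193059  -1.6582966   6.57437713] [ 577.48412613 -121.01240694   84.30377148] [3.14047107e+00 3.95983153e-04 9.28991939e-01] 0.4600233424558161
```

Torque jumped to 0.85 N m, then stayed near 0.5 N m with the fingers slipping. Thread friction is only 0.08, so the cap is hard against its stop. I'll back off 1.6 rad, which is a quarter turn plus a little for grip wind-up.

Call:
jog_arm --increments "0 0 -0.008 0 0 -0.1 -1; 0 0 -0.008 0 0 -0.1 -1; 0 0 -0.008 0 0 -0.1 -1; 0 0 -0.008 0 0 -0.1 -1; 0 0 -0.008 0 0 -0.1 -1; 0 0 -0.008 0 0 -0.1 -1; 0 0 -0.008 0 0 -0.1 -1; 0 0 -0.008 0 0 -0.1 -1"

```text
clock: 17.25
eef_pos: [578.7, -121.3, 85.1]
tcp_rot: [3.139, 0.002, 1.732]
contact_force: [2.4, -2.2, 2.2]
opening: 0.459
```

```bash
python3 s.py
```

```text
[-0.44501486 -0.25072343 -0.06201559] -0.36951273074948576 1.5578240901231766 [ 2.37899831 -2.20126434  2.23567286] [ 578.65208977 -121.26797472   85.07097275] [3.13875818e+00 1.60691020e-03 1.73188587e+00] 0.45907261486500456
```

Call:
jog_arm --increments "0 0 -0.008 0 0 -0.1 -1; 0 0 -0.008 0 0 -0.1 -1; 0 0 -0.008 0 0 -0.1 -1; 0 0 -0.008 0 0 -0.1 -1; 0 0 -0.008 0 0 -0.1 -1; 0 0 -0.008 0 0 -0.1 -1; 0 0 -0.008 0 0 -0.1 -1; 0 0 -0.008 0 0 -0.1 -1"

```text
clock: 18.05
eef_pos: [579.4, -120.7, 85.8]
tcp_rot: [3.139, 0.004, 2.532]
contact_force: [3.6, 2.6, 1.7]
opening: 0.454
```

Call:
jog_arm --increments "0 0 0 0 0 0 -1; 0 0 0 0 0 0 -1; 0 0 0 0 0 0 -1; 0 0 0 0 0 0 -1; 0 0 0 0 0 0 -1; 0 0 0 0 0 0 -1; 0 0 0 0 0 0 -1; 0 0 0 0 0 0 -1"

```text
clock: 18.85
eef_pos: [579.3, -120.7, 85.7]
tcp_rot: [3.14, 0.004, 2.524]
contact_force: [6.0, 1.5, 2.2]
opening: 0.456
```

```bash
python3 s.py; python3 - <<'E'
from h import *
for n in("scene","top"):
    f=r.grab_frame(n)[:,:,::-1]
    x0,y0=(200,140) if n=="scene" else (220,130)
    cv2.imwrite(f"pics/{n}6.png",cv2.resize(f[y0:y0+110,x0:x0+140],None,fx=5,fy=5,interpolation=2))
E
```

```text
[ 0.10633139 -0.88137492  0.11639344] -1.1620109348840897 0.07098938338458538 [6.02159653 1.52461148 2.20579336] [ 579.27966255 -120.73723449   85.72158994] [3.13969528 0.0036593  2.52436488] 0.45623369791393065
```

View pics/scene6.png

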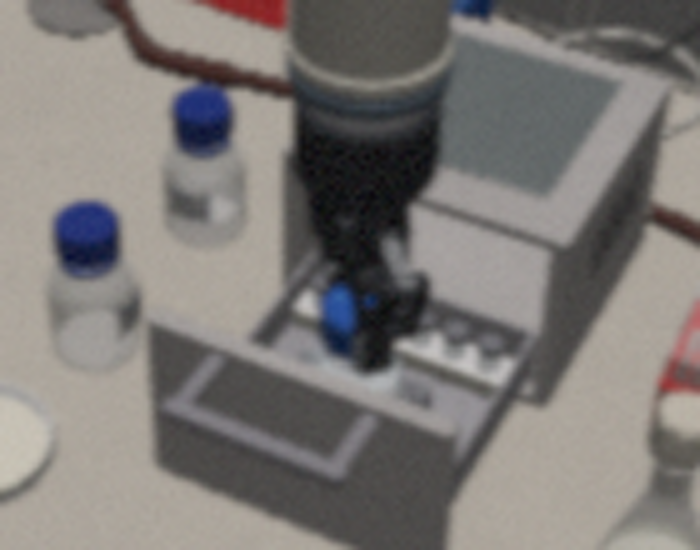

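View pics/top6.png

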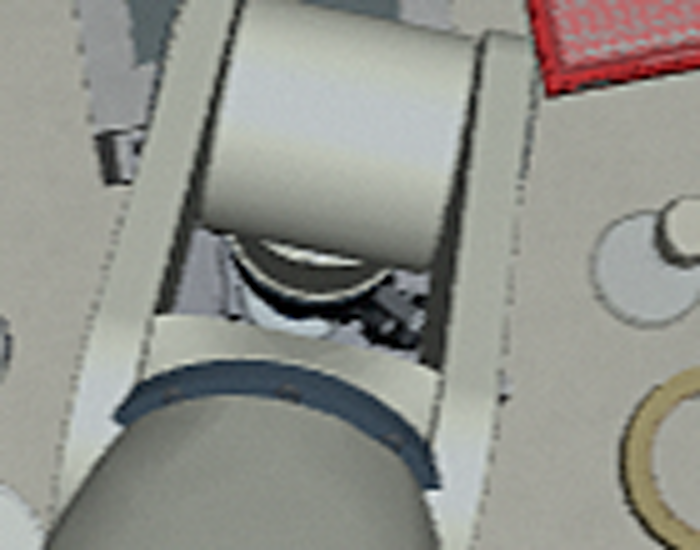

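```bash
python3 s.py; python3 - <<'E'
from rig import r
print(r.sign_off())
E
```

```text
[ 0.21295722 -0.81217603  0.07293723] -1.1620120517731714 0.07099584443494678 [5.26194027 1.52057274 2.00971766] [ 579.26186787 -120.75394283   85.73189455] [3.13972773 0.00368055 2.52438813] 0.4576153262606872
the job is handed in; nothing more can be done
None
```

I pulled the drawer to its stop, screwed the cap down until it bottomed, backed it off about a quarter turn, and handed in at about 19 s with the gripper still holding it. The sign-off reports no verdict, so what follows is from my own readings.

- **Drawer:** it stalled at the predicted fully open position. In the last scene picture the handle is within about 3 mm of where it was when fully open, read by eye.
- **Bottoming:** after about 2.1 rad of screwing, the wrist torque jumped from about 0.1 to 0.85 N m. It then held near 0.5 N m while the fingers slipped on the cap, so I took that as the hard stop.
- **Back-off:** I turned the tool back 1.595 rad. The cap turned a little less than that because the grip was wound up; I put it at about 1.45 to 1.6 rad, inside the 1.22–1.92 window.
- **Grip:** the squeeze was set to 30 N, and the final opening of about 39 mm is right for the 40 mm cap. Joint speeds were not read at the end, but the tool pose was steady.
- **Bystanders:** the arm touched none that I could see.

The cap's own angle could not be checked by eye because the arm hid it from the top camera. That part rests on torque and tool angle alone.

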